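# Set and lock a stand leg at its length mark, and keep hold of it

### The job

Draw the sliding leg of the sprinkler stand out of its tube until its index finger is level with the arrow of the marker clip. Holding it there against its spring, turn its cam lever fully closed, and finish still holding the leg firmly at the mark with the lever closed, so that I can put in the lock pin: do not let go at the end. Leave the marker clip where it is, and do not disturb the other things on the bench.

Things in the scene. Friction and masses are not known exactly. Their poses are not given: they have to be found in the camera images.
- leg_rest: Wooden board 170 x 460 x 18 mm (local x, y, z) fixed to the bench; two saddles on it hold the leg's outer tube (30 mm diameter, axis along local y, 60 mm above the bench). Origin: on the bench under the tube's axis. Local +y is the way the leg draws out; local -x is the robot's side. A low rail with the marker clip runs along its +x side. Only the lever's fin stands above 80 mm on it.
- leg_center (a point): Centre of the leg's head, a black block 34 x 36 x 32 mm on the sliding steel leg (20 mm rod, rubber foot ending 130 mm beyond this point), on the leg's axis 60 mm above the bench. It moves with the leg. The head carries the cam lever on top and a small steel index finger (6 mm wide) that sticks out towards local +x.
- leg_index (a point): Tip of the steel index finger on the leg's head: 46 mm from the leg's axis towards local +x, 43 mm above the bench. It moves along local y with the leg; same local y as the lever's pivot.
- lever_hinge (a point): Pivot of the cam lever (vertical axis on the leg's head), at half the fin's height, 109 mm above the bench; moves with the leg. The lever is an upright aluminium fin 10 mm thick, 76 long, 42 high (88 to 130 mm above the bench), from 14 mm behind the pivot to 62 mm beyond it, free on both sides. Gripped across its thickness near the pivot, it carries leg and lever together.
- lever_tip (a point): The far end of the lever's fin, 62 mm from the pivot, at the same height, 109 mm above the bench.
- lever (a joint): Angle of the cam lever in rad about the vertical axis: 0 = fully open, fin pointing from the pivot to local -x of leg_rest; it grows counter-clockwise seen from above to 1.571 = fully closed (end stop), fin lying over the tube, pointing to local -y. Starts between 0 and 0.35; stays where it is left (about 0.06 N m friction).
- leg (a joint): How far the leg is drawn out, in m: 0 = fully in (where it starts), 0.13 = its end stop; grows towards local +y of leg_rest. A spring draws it back in with about 3 N at 0 and 6.5 N at 0.12, also when the lever is closed, so it goes in again as soon as it is let go.
- clip (a joint): Setting of the marker clip on the rail, in m, on the same scale as leg: the index finger is level with the arrow when both values are equal. Between 0.05 and 0.115; stiff (8 N).
- clip_tip (a point): Tip of the arrow of the small steel marker clip on the rail, 48 mm from the leg's axis on the local +x side, 34 mm above the bench; the leg is at the mark when leg_index has the same local y as this point. Its axes are those of leg_rest. The clip is 32 x 22 mm, blackened steel, and its top 43 mm above the bench.
- sprayer: Bystander: closed, empty blue pump sprayer, 112 mm in diameter, 260 mm tall, standing; origin under its centre.
- cultivator: Bystander: hand cultivator with three steel prongs, lying, 270 mm long, 36 mm high; origin on the bench near its middle.
- trowel: Bystander: aluminium trowel with wooden handle, lying, 290 mm long, 28 mm high; origin on the bench near its middle.
- saucer: Bystander: brown ceramic saucer, 150 mm in diameter, 22 mm high; origin under its centre.
- bucket: Bystander: galvanised bucket, 210 mm in diameter, 190 mm high; origin under its centre.
- pot: Bystander: terracotta flower pot, 108 mm in diameter, 92 mm high; origin under its centre.
- tin: Bystander: plain steel tin, 74 mm in diameter, 100 mm high; origin under its centre.
- lock_pin: Bystander: the lock pin, 8 mm steel pin 50 mm long with a black head of 18 mm, lying on the board of leg_rest on its robot side, beside the tube; not needed by the robot. Origin under the end of its shank, at the head.

How it is judged:
By the outcome, as a careful person would: the job done as asked, in the order asked, and still so for the second after the job is handed in, while the arm keeps its last pose, push and grip.
It also fails if it takes over 40 s, if anything falls off the work surface, if the arm or the gripper's body presses on something with over 40 N, if the wrist force passes 120 N, or if a joint passes its speed limit or range.

### The arm

A 6-joint arm with a two-finger parallel gripper is mounted at the origin on the work surface. World frame = base frame: x ahead of the robot, y to its left, z up, the work surface at z = 0. Lengths are in m, angles in rad, forces in N, time in s.
With the tool pointing down it reaches from about 0.325 to 0.85 m from the base axis. Payload 15.5 kg.
Tool frame: the origin (TCP) lies between the finger pads; the fingertips stand 25 mm ahead of it and the grasp point (between the pads) lies 6 mm ahead of it; x points along the fingers, y is the direction in which the jaws open and shut, and the axes are right-handed (so a half turn about x gives the same grasp; the last joint's range is limited). The gripper opens to 91 mm and grips with 3 to 60 N. Pads are 32 mm wide; open, the fingers measure 118 mm over their backs; the gripper's body (76 mm by 178 mm) begins 60 mm behind the grasp point.
Start: joints at [1.038, 0.494, 1.345, -0, 1.302, -0.096], TCP at [0.264, 0.566, 0.239] pointing down, gripper open.
Joint ranges: [-2.91, 2.91], [-0.82, 2.16], [0.22, 2.67], [-1.22, 4.37], [0.12, 2.79], [-3.08, 3.08]. Speed limits (rad/s): [1.89, 1.89, 2.57, 3.01, 3.01, 3.01].

### API

Orientations are given as a unit quaternion [x, y, z, w].
In Python, from workcell import ctrl, vision, job gives the robot as it stands.
- The arm moves only by the tool apply_moves, never from a script. Its arguments are lists of equal length, an entry for each row: "grip": the opening, from 0 (shut) to 1 (fully open); "xyz": the shift along the tool's x, y, z in cm, a list of three; "yaw": the turn about the tool's x in rad. In form: {"grip": [grip, ...], "xyz": [[x, y, z], ...], "yaw": [yaw, ...]}. A call has 1 to 10 rows; each row is the pose to reach, as a shift and turn from the pose commanded when the call began, along the tool's axes at that moment; what a row does not reach only later rows make up. A row lasts 1/12 s, in which the tool goes at most 41.7 mm and 7.16 degrees, less where a joint would pass 70% of its speed; a pose out of reach is approached as far as the arm can. A call with a gripper value outside its range is refused whole. The fingers move at their own pace and stop on an object; "newtons" is the grip in N (left out, the last holds). Time passes only in rows, so rows that repeat a pose let the fingers close. It gives the time, the measured TCP pose, the force and the opening at its end, in the units of the state.
- ctrl.get_state(): the state, without advancing time (a new reading comes with each control period).
- vision.capture(name): name is "side" or "top"; returns (picture, depth): 400x640x3 uint8, red, green, blue; 400x640 float32, m along the optical axis (not along the pixel's ray), 0 where there is no reading.
- vision.camera_model(name): a dict with "mtx" (3x3 intrinsics, pixels), "k1" (the pictures are not rectified: a ray, as slopes to the right and down, at radius r is drawn at 1 + k1 r^2 times it, then the intrinsics apply), "origin" and "rotation" of the camera in the world. Camera axes: x right, y down, z forward; pixel columns grow to the right and rows downward; lengths in m; the calibration is good to about 2 mm. A picture is of the moment at which its call begins. camera_model takes no time and is no camera call.
- job.sign_off(): hands the job in, once; it reports no verdict.
The state is a dict: "t": time; "joint_pos": joint angles; "joint_vel": joint speeds; "joint_torque": joint torques, N m; "tool_pos": TCP position; "ee_rot": TCP orientation; "ft_force": force on the tool from outside, world axes, zero at the start; "torque": the same for the moment, N m; "width": finger opening in m.
Only numpy, scipy, OpenCV 4.12 (cv2) and the standard library are available. Lean on these libraries where they do the work, as an engineer would, in place of code of your own. Each camera call takes 0.05 s, during which the arm holds its last target.

## Working session

There is one attempt and no reset: what is moved stays moved. The work goes in short steps, Python scripts to look and compute and a tool call to move; the robot and the scene stay as the last step left them, time stands still between calls to the robot, and variables do not carry over. Pictures are saved under pics/ and viewed, and the job is handed in when it is done.

Besides the shell and the picture viewer there is one more tool, called as name([rows], argument=value, ...), one row to a line, values as JSON. apply_moves: Moves the arm, as the interface text tells. Its arguments: {"type":"object","properties":{"grip":{"type":"array"},"xyz":{"type":"array"},"yaw":{"type":"array"},"newtons":{"type":"number"}},"required":["grip","xyz","yaw"]}

```bash
mkdir -p pics; cat > h.py <<'E'
import numpy as np, cv2
from workcell import ctrl, vision, job
def cap(n,fn):
    p,d=vision.capture(n); cv2.imwrite('pics/%s.png'%fn,p[:,:,::-1]); np.savez('pics/%s.npz'%fn,p=p,d=d); return p,d
def ray(n,uv):
    m=vision.camera_model(n); K=np.array(m['mtx']); k1=m['k1']
    dist=np.array([k1,0,0,0,0],float)
    s=cv2.undistortPoints(np.array(uv,float).reshape(-1,1,2),K,dist).reshape(-1,2)
    R=np.array(m['rotation']); return np.array(m['origin']), np.c_[s,np.ones(len(s))]@R.T
def onz(n,uv,z):
    o,r=ray(n,uv); t=(z-o[2])/r[:,2]; return o+r*t[:,None]
def proj(n,P):
    m=vision.camera_model(n); R=np.array(m['rotation']); o=np.array(m['origin'])
    c=(np.atleast_2d(P)-o)@R
    return cv2.projectPoints(c.reshape(-1,1,3),np.zeros(3),np.zeros(3),np.array(m['mtx']),np.array([m['k1'],0,0,0,0.]))[0].reshape(-1,2)
def pts(n,d):
    v,u=np.mgrid[0:400,0:640]; o,r=ray(n,np.c_[u.ravel(),v.ravel()])
    return (o+r*d.ravel()[:,None]).reshape(400,640,3)
E
python3 - <<'E'
from h import *
for n in('top','side'):
    cap(n,n+'0'); m=vision.camera_model(n); print(n,m)
s=ctrl.get_state(); print(s)
E
```

```text
top {'mtx': array([[475.67792085,   0.        , 328.6781044 ],
       [  0.        , 475.67792085, 198.38417657],
       [  0.        ,   0.        ,   1.        ]]), 'k1': -0.10254665656033797, 'origin': array([ 0.37970363, -0.01951975,  1.46550794]), 'rotation': array([ 0.70917906, -0.70281609,  0.03527925, -0.04324319])}
side {'mtx': array([[471.63918281,   0.        , 306.90688818],
       [  0.        , 471.63918281, 200.16267552],
       [  0.        ,   0.        ,   1.        ]]), 'k1': -0.11326511719677927, 'origin': array([ 0.01136834, -1.17755138,  0.94755873]), 'rotation': array([ 0.86147868, -0.17828111,  0.10550917, -0.46361423])}
{'t': 0.1, 'joint_pos': array([ 1.03851823e+00,  4.94117554e-01,  1.34606315e+00, -2.55425190e-05,
        1.30247488e+00, -9.55165065e-02]), 'joint_vel': array([-5.04143352e-04, -3.16875913e-03, -6.88745325e-04,  3.77531940e-05,
        1.59399159e-03,  1.21128708e-03]), 'joint_torque': array([ 1.81543706e-03, -8.80232620e+01, -3.82541120e+01,  7.06606312e-02,
        4.82979545e-02,  1.76695693e-06]), 'tool_pos': array([0.26423775, 0.56605832, 0.23840208]), 'ee_rot': array([ 0.1528316 ,  0.69042084, -0.15355186,  0.69020533]), 'ft_force': array([ 0.53471683, -0.06898911,  0.29183556]), 'torque': array([-0.01236543,  0.02588958, -0.02507861]), 'width': 0.09118915012281253}
```

Rotation is a quaternion; fix the helper.

```bash
python3 - <<'E'
s=open('h.py').read()
s=s.replace("np.array(m['rotation'])","Rotation.from_quat(m['rotation']).as_matrix()").replace("import numpy as np, cv2","import numpy as np, cv2\nfrom scipy.spatial.transform import Rotation")
open('h.py','w').write(s)
E
python3 -c "
from h import *
s=ctrl.get_state(); print(Rotation.from_quat(s['ee_rot']).as_matrix().round(3))"
```

```text
[[-0.001  0.423  0.906]
 [-0.001  0.906 -0.423]
 [-1.    -0.001 -0.   ]]
```

View pics/top0.png

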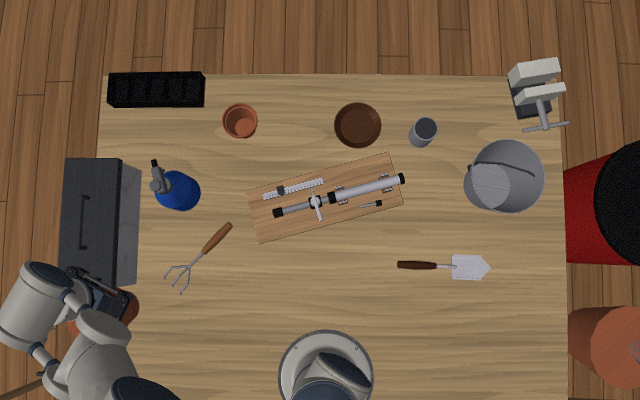

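View pics/side0.png

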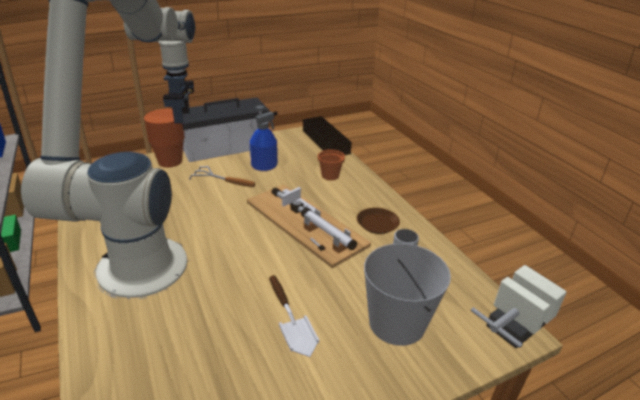

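```bash
python3 - <<'E'
from h import *
p=np.load('pics/top0.npz')['p']
c=p[140:250,240:415][:,:,::-1]; cv2.imwrite('pics/topc.png',cv2.resize(c,None,fx=4.5,fy=4.5,interpolation=cv2.INTER_CUBIC))
p=np.load('pics/side0.npz')['p']
c=p[170:270,240:375][:,:,::-1]; cv2.imwrite('pics/sidec.png',cv2.resize(c,None,fx=5.5,fy=5.5,interpolation=cv2.INTER_CUBIC))
E
```

```text
(no output)
```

View pics/topc.png

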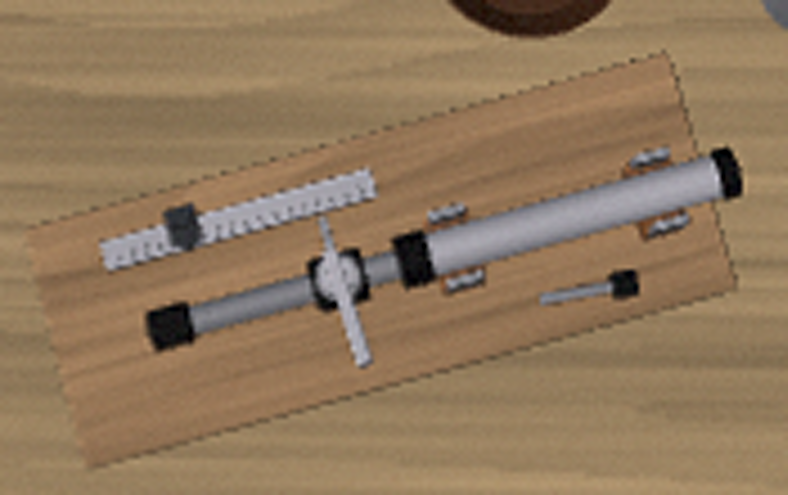

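View pics/sidec.png

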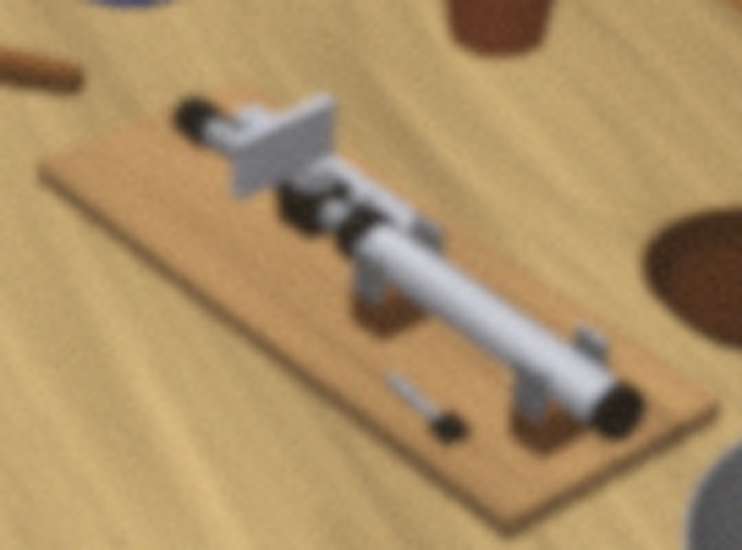

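```bash
python3 - <<'E'
from h import *
f=np.load('pics/top0.npz'); p,d=f['p'],f['d']
P=pts('top',d)
# board corners
cc=np.array([(30,228),(668,52),(738,288),(90,468)])/4.5+np.array([240,140])
B=onz('top',cc,.018); print(B.round(4))
e=[B[0]-B[1],B[3]-B[2]]; print([np.linalg.norm(x) for x in e],[np.degrees(np.arctan2(x[1],x[0])) for x in e], np.linalg.norm(B[0]-B[3]),np.linalg.norm(B[1]-B[2]))
# depth
sub=P[175:220,265:405]
print('z noise bench',P[230:240,330:380,2].mean(),P[230:240,330:380,2].std())
print('fin', [(P[v,u].round(3)) for v,u in [(205,317),(210,318),(215,319),(200,316)]])
roi=np.zeros((400,640),bool); roi[170:225,325:410]=1
t=roi&(P[:,:,2]>.06)&(P[:,:,2]<.085); Q=P[t]; print(len(Q))
c=Q[:,:2].mean(0); w=np.linalg.svd(Q[:,:2]-c)[2][0]; print('tube',c,np.degrees(np.arctan2(*w[::-1])))
roi[:]=0; roi[185:230,300:330]=1
t=roi&(P[:,:,2]>.105)&(P[:,:,2]<.15); Q=P[t]; print('fin',len(Q),Q[:,2].mean(),Q.min(0),Q.max(0)); c=Q[:,:2].mean(0); w=np.linalg.svd(Q[:,:2]-c)[2][0];print(c,np.degrees(np.arctan2(*w[::-1])))
hsv=cv2.cvtColor(p,cv2.COLOR_RGB2HSV)
print(p[180:200,272:290].sum(2)//3)
print(p[185:202,305:320].sum(2)//3)
E
```

```text
[[ 0.5629  0.2507  0.018 ]
 [ 0.6888 -0.1863  0.018 ]
 [ 0.5258 -0.2331  0.018 ]
 [ 0.3997  0.2053  0.018 ]]
[np.float64(0.45471132230357136), np.float64(0.4561906603678664)] [np.float64(106.06280307743005), np.float64(106.0466848758723)] 0.1694573320970313 0.16957841808147042
z noise bench 0.000999809729815571 0.0032089507723006543
fin [array([0.51 , 0.029, 0.131]), array([0.495, 0.026, 0.129]), array([0.481, 0.023, 0.128]), array([0.529, 0.034, 0.085])]
908
tube [ 0.56630359 -0.1078793 ] -73.9963545495879
fin 96 0.13127973134317422 [0.46699838 0.01490803 0.1121994 ] [0.53797008 0.04649444 0.13918942]
[0.50192992 0.03029134] -161.3100170079671
[[121 124 123 121 121 125 122 122 119 121  90 102 119 125 129 128 122 128]
 [119 119 119 124 119 122  96  98 103 107 115 125 123 127 127 124 131 130]
 [115 114 116  93  97 108 113 122 116 121 127 126 126 126 127 131 129 125]
 [ 92 111 115 118 118 116 114 113 118 128 130 131 132 127 125 125 127 126]
 [122 119 120 118 116 117 118 121 123 130 124 129 125 125 121 125 124 124]
 [121 119 117 115 120 117 119 125 100  78  71 118 129 126 126 126 128 12
[... 1425 characters left out ...]
4 114]
 [111 115 114 117 121 118 136 131  88 110 117 121 117 121 121]
 [117 115 118 119 121 117 120 133 117 118 123 126 124 123 126]
 [119 118 118 117 112 113  98 134 135 123 122 123 127 122 122]
 [117 115 117 121 125 123 120 150 147 105 120 123 126 128 127]
 [119 120 123 125 122 122 110 130 163 136 125  72  57  36  45]
 [126 125 126 130 126 128 149 175 177 167  80  52  36  14   0]
 [129 129 130 127  71  52  60 168 175 178 123 139 120  71  21]
 [124 124 123  59  11  24 132 184 175 174 146 174 162 120  39]
 [120 124 129  49   6  95 160 173 174 170 162 164 174 151  96]
 [123 122 125  66  12  98 171 148 171 171 175 123 165 160 138]
 [102  97  93  65  18  98 167 174 184 176 173 140 165 161 139]]
```

```bash
cat >> h.py <<'E'
A=np.radians(106.03); YL=np.array([np.cos(A),np.sin(A)]); XL=np.array([YL[1],-YL[0]])
C0=np.array([.5663,-.1079])
def loc(Pw): 
    D=np.atleast_2d(Pw)[:,:2]-C0; return np.c_[D@XL,D@YL]
E
python3 - <<'E'
from h import *
f=np.load('pics/top0.npz'); p,d=f['p'],f['d']
g=p.sum(2)/3.
def wc(w,v0,u0):
    v,u=np.mgrid[0:w.shape[0],0:w.shape[1]]; return np.array([(u*w).sum()/w.sum()+u0,(v*w).sum()/w.sum()+v0])
# clip: coverage weight
r=g[183:198,273:288]; w=np.clip((115-r)/65,0,1); w[(r>80)]*=0.; 
mask=(r<85)
n,lab,st,_=cv2.connectedComponentsWithStats(mask.astype(np.uint8)); k=1+st[1:,4].argmax()
m=lab==k; uv=wc(m.astype(float),183,273); print('clip',uv,m.sum(),loc(onz('top',[uv],.043)))
vv,uu=np.nonzero(m); L=loc(onz('top',np.c_[uu+273,vv+183],.043)); print(L.min(0),L.max(0))
o=np.argsort(L[:,0]); print('low-x pixels',(L[o[:14]]*1000).round(1).tolist())
for a,b in [(.04,.055),(.055,.065),(.065,.075),(.075,.095)]:
    s=(L[:,0]>a)&(L[:,0]<b); print(a,L[s].mean(0)*1000,s.sum(), np.ptp(L[s][:,1])*1000)
# finger rows: bright above ~117 bg
for v in range(188,196):
    row=g[v,308:317]-117; w=np.clip(row-4,0,None); u=(w*np.arange(308,317)).sum()/max(w.sum(),1); print(v,u,w.sum(),(loc(onz('top',[(u,v)],.043))*1000).round(1))
# head dark/bright block: rod line, whole blob not background
P=pts('top',d); roi=np.zeros((400,640),bool); roi[190:212,303:327]=1
# depth outline of head
t=roi&(P[:,:,2]>.07)&(P[:,:,2]<.1); L=loc(P[t]); print('head',L.mean(0)*1000,(L.min(0)+L.max(0))*500,t.sum())
# tube axis check using image bright tube edges -> local x of tube
fin=roi=None
print('fin centroid',loc([[0.50193,0.03029]])*1000)
E
```

```text
clip [280.33333333 189.71212121] 66 [[0.06674968 0.24254572]]
[0.04983746 0.22972013] [0.0804174  0.25387722]
low-x pixels [[49.8, 241.8], [50.6, 244.7], [52.8, 241.0], [53.6, 243.9], [54.4, 246.9], [54.9, 237.3], [55.2, 249.8], [55.7, 240.2], [56.5, 243.2], [57.0, 233.6], [57.3, 246.1], [57.8, 236.5], [58.2, 249.0], [58.7, 239.5]]
0.04 [ 52.69266313 242.60965882] 6 9.531248757061517
0.055 [ 60.27453899 242.30530872] 23 19.851250602882896
0.065 [ 70.22492116 241.99115836] 23 22.787297074016056
0.075 [ 77.73085309 243.82848132] 14 19.87719731940868
188 311.0 18.333333333333343 [[ 46.9 151.8]]
189 311.3606557377049 20.333333333333343 [[ 43.6 151.6]]
190 311.77205882352945 45.33333333333333 [[ 40.4 151.2]]
191 311.5194805194805 25.66666666666667 [[ 37.6 152.7]]
192 313.4137931034483 19.33333333333333 [[ 33.2 148. ]]
193 312.97087378640776 34.333333333333314 [[ 30.6 150.1]]
194 312.25 64.0 [[ 28.3 153. ]]
195 312.8177966101695 78.66666666666666 [[ 24.9 152.1]]
head [1.16734183e-01 1.52837068e+02] [  0.73852483 153.64708153] 128
fin centroid [[-23.70724265 150.59196408]]
```

```bash
cat >> h.py <<'E'
def prof(n,g,xs,ys,z):
    X,Y=np.meshgrid(xs,ys,indexing='ij'); W=C0+X[...,None]*XL+Y[...,None]*YL
    uv=proj(n,np.c_[W.reshape(-1,2),np.full(X.size,z)]).astype(np.float32)
    return cv2.remap(g.astype(np.float32),uv[:,0].reshape(X.shape),uv[:,1].reshape(X.shape),cv2.INTER_LINEAR)
def rect(n,g,z,fn,y0=.12,y1=.28,x0=-.02,x1=.1,s=.00025):
    xs=np.arange(x1,x0,-s); ys=np.arange(y0,y1,s); cv2.imwrite('pics/%s.png'%fn,prof(n,g,xs,ys,z))
E
python3 - <<'E'
from h import *
for n in('top','side'):
    p=np.load('pics/%s0.npz'%n)['p']; g=p.sum(2)/3.
    ys=np.arange(.215,.27,.001)
    for xs,z in [((.058,.078),.043),((.049,.055),.034),((.051,.055),.034)]:
        f=prof(n,g,np.arange(*xs,.001),ys,z).mean(0); 
        print(n,xs,z,f.round().astype(int).tolist())
        h=(f.min()+np.median(f))/2; k=np.nonzero(f<h)[0]; print('  half',ys[k[0]],ys[k[-1]],'mid',(ys[k[0]]+ys[k[-1]])/2)
    ys=np.arange(.138,.166,.001)
    f=prof(n,g,np.arange(.030,.044,.001),ys,.043).mean(0); print(n,'finger',f.round().astype(int).tolist()); w=np.clip(f-np.median(f)-2,0,None); print((w*ys).sum()/w.sum())
    rect(n,g,.038,'r'+n)
E
```

```text
top (0.058, 0.078) 0.043 [153, 152, 151, 150, 148, 148, 149, 153, 157, 159, 157, 154, 152, 148, 143, 133, 117, 96, 75, 58, 49, 45, 46, 48, 49, 48, 48, 50, 50, 50, 50, 49, 49, 48, 49, 52, 59, 70, 85, 103, 122, 139, 151, 156, 153, 148, 143, 142, 142, 144, 146, 149, 150, 149, 146, 144]
  half 0.233 0.253 mid 0.243
top (0.049, 0.055) 0.034 [123, 127, 128, 124, 120, 115, 107, 101, 97, 105, 113, 121, 124, 126, 128, 123, 116, 112, 107, 105, 103, 102, 98, 94, 90, 80, 69, 60, 61, 66, 71, 78, 88, 97, 105, 112, 117, 116, 114, 111, 109, 107, 105, 104, 109, 114, 118, 120, 122, 122, 115, 108, 102, 98, 98, 100]
  half 0.24000000000000002 0.24600000000000002 mid 0.24300000000000002
top (0.051, 0.055) 0.034 [135, 143, 145, 140, 136, 128, 116, 105, 99, 111, 123, 134, 139, 143, 146, 139, 128, 120, 112, 106, 101, 96, 91, 86, 80, 69, 57, 47, 49, 54, 58, 67, 78, 90, 102, 114, 124, 126, 123, 120, 121, 121, 118, 115, 119, 125, 130, 135, 139, 141, 134, 126, 118, 111, 109, 108]
  half 0.23900000000000002 0.24700000000000003 mid 0.24300000000000002
top finger [118, 119, 120, 120, 120, 119, 118, 118, 117, 116, 
[... 724 characters left out ...]
65, 170, 174, 178, 182, 184, 186, 187, 187]
  half 0.228 0.234 mid 0.231
side (0.051, 0.055) 0.034 [130, 127, 125, 123, 122, 120, 119, 119, 118, 118, 118, 117, 116, 116, 115, 115, 115, 115, 115, 116, 116, 117, 117, 117, 117, 118, 118, 117, 117, 117, 117, 117, 117, 117, 117, 118, 119, 121, 122, 125, 127, 131, 135, 141, 147, 153, 159, 165, 171, 175, 179, 183, 185, 186, 188, 189]
  half 0.227 0.23600000000000002 mid 0.2315
side finger [75, 76, 78, 80, 83, 85, 88, 92, 96, 100, 105, 110, 114, 117, 119, 120, 120, 119, 117, 115, 112, 107, 103, 98, 92, 87, 82, 79]
0.15372818067470553[ WARN:0@0.623] global loadsave.cpp:1063 imwrite_ Unsupported depth image for selected encoder is fallbacked to CV_8U.
```

View pics/rtop.png

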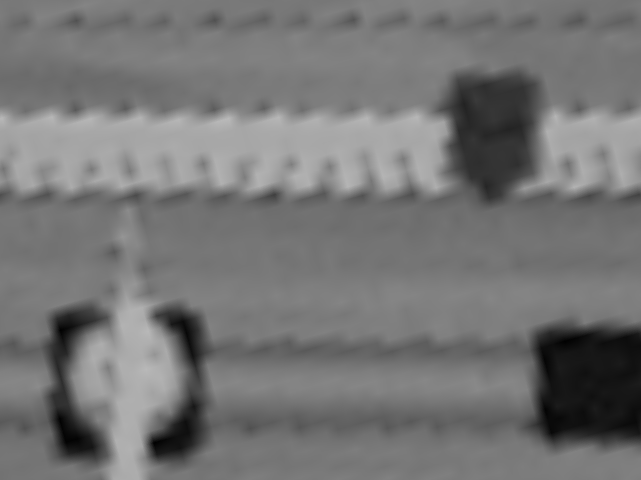

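View pics/rside.png

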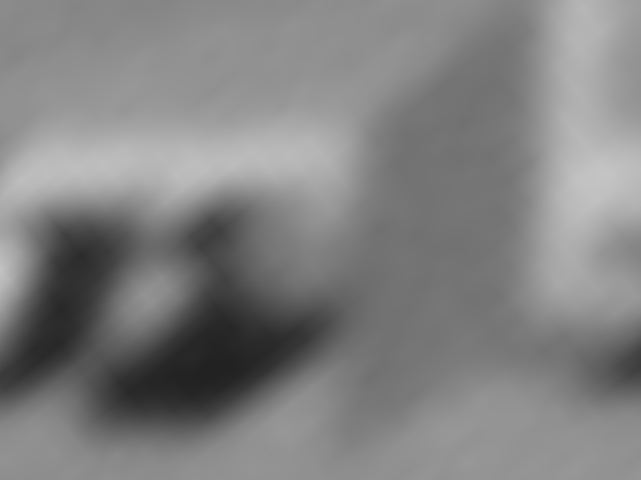

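```bash
cat >> h.py <<'E'
def shift(target):
    s=ctrl.get_state(); R=Rotation.from_quat(s['ee_rot']).as_matrix(); 
    return ((np.array(target)-s['tool_pos'])@R*100).round(2), np.degrees(np.arctan2(R[1,1],R[0,1])).round(2)
def piv(y): return C0+y*YL
E
python3 - <<'E'
from h import *
print(onz('top',[(177,190)],.2),piv(.152),piv(.243)); print(shift([.36,.32,.26]))
E
```

```text
[[0.54031143 0.4083698  0.2       ]] [0.52432662 0.03818982] [0.49919783 0.12565149]
(array([ -2.14, -18.25,  19.09]), np.float64(64.98))
```

apply_moves([
  [-2, -18.5, 18.5],
  [-2, -18.5, 18.5],
  [-2, -18.5, 18.5],
  [-2, -18.5, 18.5],
  [-2, -18.5, 18.5],
  [-2, -18.5, 18.5],
  [-2, -18.5, 18.5],
  [-2, -18.5, 18.5],
  [-2, -18.5, 18.5],
  [-2, -18.5, 18.5],
], grip=[1, 1, 1, 1, 1, 1, 1, 1, 1, 1], yaw=[1.15, 1.15, 1.15, 1.15, 1.15, 1.15, 1.15, 1.15, 1.15, 1.15])

```text
t: 0.93
tool_pos: [0.3539, 0.32, 0.2589]
ee_rot: [-0.506, -0.494, 0.506, -0.494]
ft_force: [1.2, -0.8, -0.4]
width: 0.0908
```

```bash
python3 - <<'E'
from h import *
s=ctrl.get_state(); print(s['t'],s['tool_pos'],s['joint_pos'].round(2)); x,y=piv(.152); print(shift([x,y,.2]))
E
```

```text
0.9333 [0.35388079 0.31996132 0.25887111] [0.61 0.26 1.67 0.   1.21 0.63]
(array([ 5.89, 17.71, 27.77]), np.float64(-1.35))
```

apply_moves([
  [5.9, 17.7, 27.8],
  [5.9, 17.7, 27.8],
  [5.9, 17.7, 27.8],
  [5.9, 17.7, 27.8],
  [5.9, 17.7, 27.8],
  [5.9, 17.7, 27.8],
  [5.9, 17.7, 27.8],
  [5.9, 17.7, 27.8],
  [5.9, 17.7, 27.8],
  [5.9, 17.7, 27.8],
], grip=[1, 1, 1, 1, 1, 1, 1, 1, 1, 1], yaw=[1.22, 1.22, 1.22, 1.22, 1.22, 1.22, 1.22, 1.22, 1.22, 1.22])

```text
t: 1.77
tool_pos: [0.5271, 0.0376, 0.199]
ee_rot: [-0.697, -0.116, 0.698, -0.116]
ft_force: [-1.1, -0.3, 0.6]
width: 0.0911
```

```bash
python3 - <<'E'
from h import *
s=ctrl.get_state(); print(s['t'],s['tool_pos'],s['joint_pos'].round(2),s['ft_force'],s['joint_vel'].round(2)); x,y=piv(.152); print(shift([x,y,.12]))
p,d=cap('side','side1'); cv2.imwrite('pics/s1c.png',cv2.resize(p[120:270,200:375][:,:,::-1],None,fx=4,fy=4,interpolation=cv2.INTER_CUBIC))
E
```

```text
1.7667 [0.52714716 0.0376173  0.19901682] [-0.04  0.41  1.63 -0.    1.1   1.2 ] [-1.14701417 -0.33328515  0.56835784] [ 0.04 -0.02  0.02  0.01  0.    1.11]
(array([ 7.9 , -0.14,  0.24]), np.float64(-71.17))
```

View pics/s1c.png

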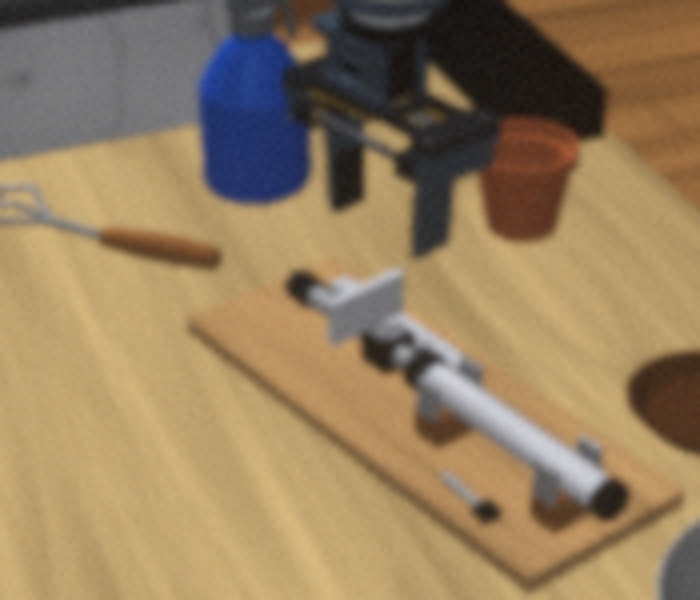

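```bash
python3 - <<'E'
from h import *
s=ctrl.get_state(); print(s['t'],s['tool_pos'],s['joint_vel'].round(2)); x,y=piv(.152); print(shift([x,y,.12]))
E
```

```text
1.8167 [0.52659631 0.03865204 0.19923131] [ 0.03 -0.01  0.01  0.    0.   -0.23]
(array([ 7.92, -0.03,  0.22]), np.float64(-71.45))
```

apply_moves([
  [3, 0, 0.1],
  [5, 0, 0.1],
  [5, 0, 0.1],
  [5, 0, 0.1],
  [5, 0, 0.1],
], grip=[1, 1, 1, 1, 1], yaw=[0, 0, 0, 0, 0])

```text
t: 2.23
tool_pos: [0.5258, 0.0396, 0.1509]
ee_rot: [0.697, 0.119, -0.697, 0.119]
ft_force: [0.3, -0.2, 1.0]
width: 0.0913
```

```bash
python3 - <<'E'
from h import *
s=ctrl.get_state(); print(s['t'],s['tool_pos'],s['ft_force'],s['joint_vel'].round(2)); x,y=piv(.152); print(shift([x,y,.12]))
p,d=cap('side','side2'); cv2.imwrite('pics/s2c.png',cv2.resize(p[120:270,200:375][:,:,::-1],None,fx=4,fy=4,interpolation=cv2.INTER_CUBIC))
E
```

```text
2.2333 [0.52576937 0.03964993 0.15085911] [ 0.3210491  -0.21518758  1.02010956] [-0.   -0.01 -0.01  0.   -0.    0.01]
(array([3.09, 0.09, 0.19]), np.float64(-70.66))
```

View pics/s2c.png

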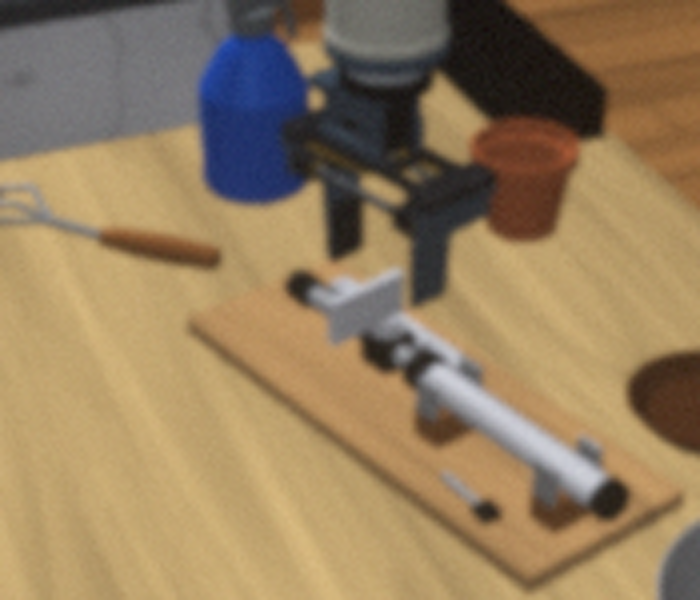

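apply_moves([
  [2, 0.1, 0.2],
  [3.1, 0.1, 0.2],
  [3.1, 0.1, 0.2],
  [3.1, 0.1, 0.2],
], grip=[1, 1, 1, 1], yaw=[0.01, 0.01, 0.01, 0.01])

```text
t: 2.62
tool_pos: [0.5241, 0.0378, 0.1197]
ee_rot: [0.698, 0.115, -0.698, 0.115]
ft_force: [-0.5, -0.3, -0.5]
width: 0.0913
```

```bash
python3 - <<'E'
from h import *
s=ctrl.get_state(); print(s['t'],s['tool_pos'],s['ft_force'],s['joint_vel'].round(2)); x,y=piv(.152); print(shift([x,y,.12]))
for n in('side','top'):
  p,d=cap(n,n+'3'); r=p[120:270,200:375] if n=='side' else p[140:250,240:415]
  cv2.imwrite('pics/%s3c.png'%n,cv2.resize(r[:,:,::-1],None,fx=4,fy=4,interpolation=cv2.INTER_CUBIC))
E
```

```text
2.6167 [0.52410275 0.03781496 0.1197192 ] [-0.53129127 -0.32571039 -0.54233064] [-0.   -0.01 -0.01 -0.    0.    0.  ]
(array([-0.03, -0.03, -0.03]), np.float64(-71.34))
```

View pics/side3c.png

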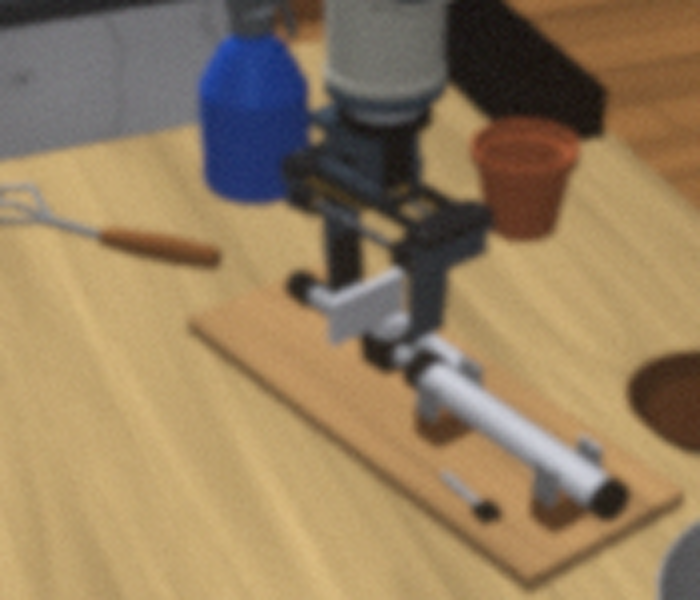

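View pics/top3c.png

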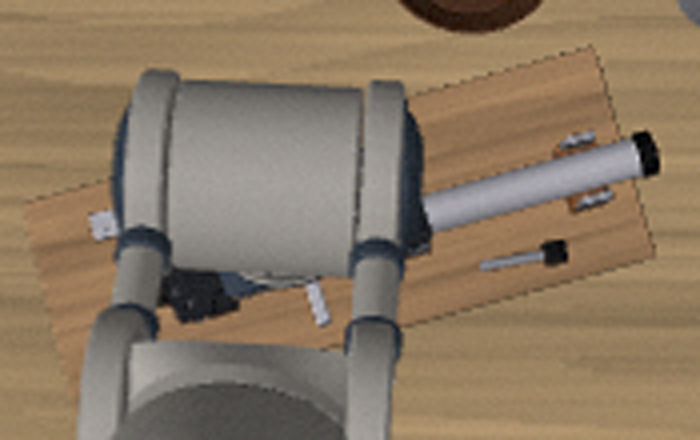

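apply_moves([
  [0, 0, 0],
  [0, 0, 0],
  [0, 0, 0],
  [0, 0, 0],
  [0, 0, 0],
  [0, 0, 0],
  [0, 0, 0],
  [0, 0, 0],
], grip=[0, 0, 0, 0, 0, 0, 0, 0], yaw=[0, 0, 0, 0, 0, 0, 0, 0], newtons=45)

```text
t: 3.38
tool_pos: [0.5238, 0.0377, 0.1189]
ee_rot: [-0.698, -0.114, 0.698, -0.114]
ft_force: [-0.2, 0.0, -0.3]
width: 0.0407
```

```bash
cat >> h.py <<'E'
def st():
    s=ctrl.get_state(); R=Rotation.from_quat(s['ee_rot']).as_matrix(); a=np.degrees(np.arctan2(R[1,1],R[0,1]))
    F=s['ft_force']; T=s['torque']
    print('t',s['t'],'w',s['width'],'loc mm',(loc(s['tool_pos'])*1000).round(2),'z',s['tool_pos'][2].round(4),'ang',a.round(2),'Floc',(F[:2]@XL).round(2),(F[:2]@YL).round(2),F[2].round(2),'T',T.round(3),'j',s['joint_pos'].round(2))
E
python3 - <<'E'
from h import *
st()
E
```

```text
t 3.3833 w 0.04072071086158467 loc mm [[ -0.68 151.67]] z 0.1189 ang -71.39 Floc -0.21 0.1 -0.33 T [-0.094  0.15  -0.024] j [-0.04  0.51  1.72  0.    0.9   1.2 ]
```

apply_moves([
  [0, 0, 0],
  [0, 0, 0],
  [0, 0, 0],
  [0, 0, 0],
  [0, 0, 0],
  [0, 0, 0],
  [0, 0, 0],
  [0, 0, 0],
], grip=[0, 0, 0, 0, 0, 0, 0, 0], yaw=[0, 0, 0, 0, 0, 0, 0, 0])

```text
t: 4.05
tool_pos: [0.5239, 0.0376, 0.1189]
ee_rot: [0.698, 0.114, -0.698, 0.114]
ft_force: [1.9, -3.0, -3.0]
width: 0.0103
```

```bash
python3 - <<'E'
from h import *
st()
E
```

```text
t 4.05 w 0.010329767099596808 loc mm [[ -0.56 151.52]] z 0.1189 ang -71.39 Floc 1.05 -3.41 -2.95 T [-0.721 -0.122 -0.029] j [-0.04  0.51  1.72 -0.    0.9   1.2 ]
```

apply_moves([
  [0, 0.1, 0],
  [0, 0.1, 0],
  [0, 0.1, 0],
], grip=[0, 0, 0], yaw=[0, 0, 0])

```text
t: 4.3
tool_pos: [0.5242, 0.0367, 0.1189]
ee_rot: [0.698, 0.114, -0.698, 0.114]
ft_force: [1.2, -3.7, -1.1]
width: 0.0099
```

```bash
python3 - <<'E'
from h import *
st()
E
```

```text
t 4.3 w 0.009911843698338725 loc mm [[ -0.53 150.55]] z 0.1189 ang -71.39 Floc 0.09 -3.85 -1.07 T [-0.679 -0.217 -0.017] j [-0.04  0.51  1.72 -0.    0.9   1.2 ]
```

apply_moves([
  [0, 0.1, 0],
  [0, 0.1, 0],
  [0, 0.1, 0],
], grip=[0, 0, 0], yaw=[0, 0, 0])

```text
t: 4.55
tool_pos: [0.5245, 0.0357, 0.1189]
ee_rot: [0.698, 0.114, -0.698, 0.114]
ft_force: [2.3, -3.6, -1.6]
width: 0.0101
```

```bash
python3 - <<'E'
from h import *
st()
E
```

```text
t 4.55 w 0.010088888770400458 loc mm [[ -0.54 149.59]] z 0.1189 ang -71.39 Floc 1.18 -4.04 -1.56 T [-0.702 -0.184  0.035] j [-0.05  0.51  1.72 -0.    0.91  1.2 ]
```

apply_moves([
  [0, 0.1, 0],
  [0, 0.1, 0],
  [0, 0.1, 0],
], grip=[0, 0, 0], yaw=[0, 0, 0])

```text
t: 4.8
tool_pos: [0.5247, 0.0349, 0.1189]
ee_rot: [-0.698, -0.114, 0.698, -0.114]
ft_force: [1.1, 0.6, -0.6]
width: 0.0101
```

```bash
python3 - <<'E'
from h import *
st()
E
```

```text
t 4.8 w 0.01012809253163711 loc mm [[ -0.56 148.79]] z 0.1189 ang -71.39 Floc 1.19 0.25 -0.63 T [-0.121 -0.008  0.051] j [-0.05  0.51  1.72  0.    0.91  1.2 ]
```

apply_moves([
  [0, 0.05, 0],
  [0, 0.05, 0],
  [0, 0.05, 0],
], grip=[0, 0, 0], yaw=[0, 0, 0])

```text
t: 5.05
tool_pos: [0.5247, 0.0348, 0.1189]
ee_rot: [-0.698, -0.115, 0.698, -0.114]
ft_force: [-0.4, 5.9, 0.4]
width: 0.0098
```

```bash
python3 - <<'E'
from h import *
st()
E
```

```text
t 5.05 w 0.009772413340790617 loc mm [[ -0.53 148.65]] z 0.1189 ang -71.4 Floc 1.21 5.76 0.45 T [ 0.956  0.06  -0.026] j [-0.05  0.51  1.72  0.    0.91  1.2 ]
```

apply_moves([
  [0, -0.5, -0.02],
  [0, -1.5, -0.07],
  [0, -2.7, -0.12],
  [0, -3.9, -0.18],
  [0, -5.1, -0.23],
  [0, -6.3, -0.28],
  [0, -7.5, -0.34],
  [0, -8.4, -0.38],
  [0, -8.9, -0.4],
  [0, -8.9, -0.4],
], grip=[0, 0, 0, 0, 0, 0, 0, 0, 0, 0], yaw=[0, 0, 0, 0, 0, 0, 0, 0, 0, 0])

```text
t: 5.88
tool_pos: [0.5001, 0.1207, 0.1189]
ee_rot: [0.698, 0.115, -0.698, 0.115]
ft_force: [2.3, -4.3, -1.2]
width: 0.01
```

```bash
python3 - <<'E'
from h import *
st()
p=np.load('pics/top0.npz')['p']; g=p.sum(2)/3.
# board ends profile (use R-B chroma too) 
for z,xs,y0,y1 in [(.018,(-.075,-.03),-.08,-.03),(.018,(-.075,-.03),.37,.42)]:
    pass
# foot end: z .06, +-8mm; 
ys=np.arange(.26,.30,.001); print('foot',prof('top',g,np.arange(-.008,.008,.001),ys,.062).mean(0).round().astype(int).tolist())
# head edges 
ys=np.arange(.12,.185,.001); 
for xs in [(-.016,-.012),(.012,.016)]: print('head',prof('top',g,np.arange(*xs,.001),ys,.076).mean(0).round().astype(int).tolist())
n='side'; p,d=cap(n,n+'4'); r=p[150:270,200:375]
cv2.imwrite('pics/%s4c.png'%n,cv2.resize(r[:,:,::-1],None,fx=4.5,fy=4.5,interpolation=cv2.INTER_CUBIC))
p,d=cap('top','top4'); r=p[140:250,240:415]
cv2.imwrite('pics/top4c.png',cv2.resize(r[:,:,::-1],None,fx=4.5,fy=4.5,interpolation=cv2.INTER_CUBIC))
E
```

```text
t 5.8833 w 0.01003105128272281 loc mm [[ -0.54 238.02]] z 0.1189 ang -71.33 Floc 1.0 -4.79 -1.17 T [-0.94  -0.227 -0.089] j [ 0.12  0.5   1.75 -0.    0.89  1.37]
foot [21, 20, 19, 19, 18, 20, 21, 22, 21, 21, 21, 21, 21, 21, 20, 19, 18, 19, 23, 30, 43, 61, 80, 98, 112, 122, 125, 124, 122, 121, 121, 121, 121, 121, 121, 120, 121, 121, 121, 120]
head [114, 114, 114, 114, 114, 112, 112, 113, 113, 113, 113, 110, 102, 93, 71, 45, 20, 11, 12, 13, 16, 20, 25, 34, 54, 72, 95, 124, 155, 174, 175, 175, 175, 172, 168, 155, 109, 62, 23, 19, 18, 18, 18, 17, 18, 24, 30, 41, 57, 72, 87, 100, 111, 118, 118, 117, 116, 116, 115, 115, 115, 114, 115, 116, 117]
head [118, 119, 119, 118, 118, 119, 120, 121, 121, 121, 119, 116, 107, 77, 44, 15, 16, 21, 29, 41, 54, 70, 81, 94, 106, 114, 118, 121, 138, 158, 174, 176, 176, 175, 175, 177, 177, 161, 144, 128, 110, 82, 58, 46, 34, 18, 18, 33, 47, 67, 92, 117, 127, 126, 124, 123, 122, 121, 121, 121, 122, 124, 123, 123, 122]
```

View pics/side4c.png

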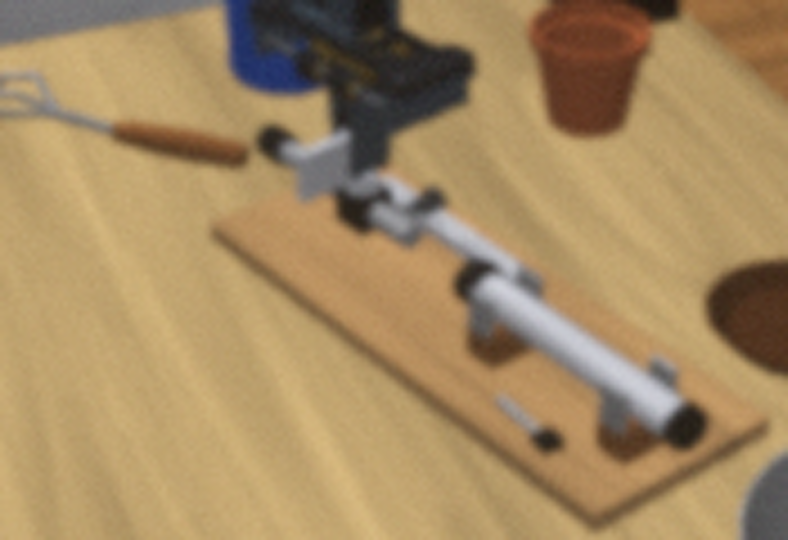

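View pics/top4c.png

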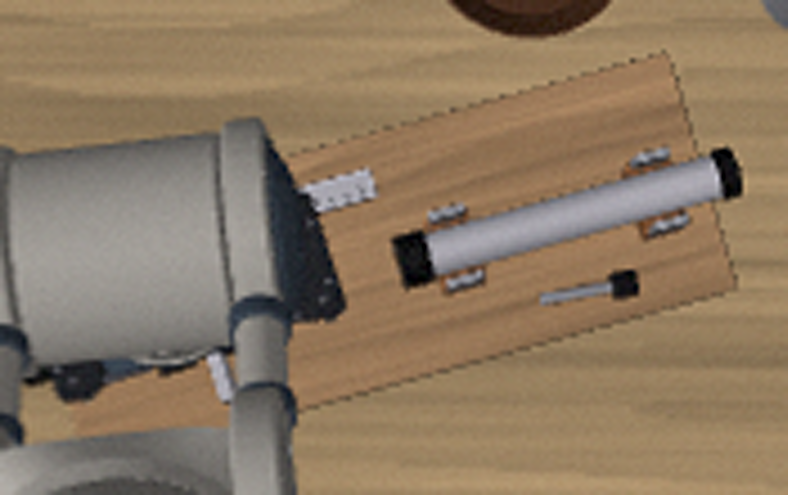

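```bash
python3 - <<'E'
from h import *
f=np.load('pics/side4.npz'); p=f['p']; x0,y0,x1,y1=255,170,325,220; k=11
im=cv2.resize(p[y0:y1,x0:x1][:,:,::-1],None,fx=k,fy=k,interpolation=cv2.INTER_CUBIC)
dy=.152-.14875; yf=.23802+dy
def mk(x,y,z,c):
    w=C0+x*XL+y*YL; u=proj('side',[[w[0],w[1],z]])[0]; print((x,y,z),u.round(1)); q=((u-[x0,y0]+.5)*k).astype(int); cv2.drawMarker(im,tuple(map(int,q)),c,0,14,1)
mk(.046,yf,.043,(0,0,255)); mk(.048,.243,.034,(0,255,0)); mk(0,yf,.088,(255,0,0)); mk(.017,yf,.043,(0,0,255)); mk(.080,.243,.043,(0,255,0))
cv2.imwrite('pics/s4z.png',im)
E
```

```text
(0.046, 0.24127, 0.043) [290.  194.4]
(0.048, 0.243, 0.034) [290.1 196.1]
(0, 0.24127, 0.088) [279.5 187.9]
(0.017, 0.24127, 0.043) [283.5 197.1]
(0.08, 0.243, 0.043) [297.1 191. ]
```

View pics/s4z.png

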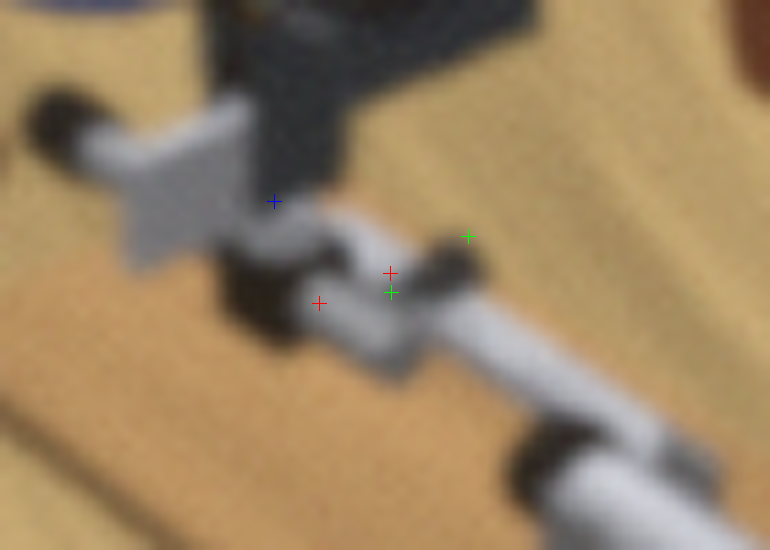

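```bash
cat >> h.py <<'E'
def foot(fn):
    p=np.load('pics/%s.npz'%fn)['p']; g=(p.max(2)<75).astype(np.uint8)
    best=None
    n,lab,s,c=cv2.connectedComponentsWithStats(g)
    for k in range(1,n):
        if 10<s[k,4]<120:
            L=loc(onz('side',[c[k]],.06))[0]
            if abs(L[0])<.02 and .2<L[1]<.42: print(fn,c[k].round(2),s[k,4],(L*1000).round(1))
E
python3 - <<'E'
from h import *
foot('side0');foot('side3');foot('side4')
E
```

```text
side0 [274.88 191.08] 25 [  1.2 270.5]
side3 [274.77 191.12] 26 [  0.8 270.5]
side4 [260.17 181.08] 24 [1.00e-01 3.59e+02]
side4 [278.8  195.85] 46 [ -6.7 237. ]
```

apply_moves([
  [0, -0.17, 0],
  [0, -0.17, 0],
  [0, -0.17, 0],
  [0, -0.17, 0],
], grip=[0, 0, 0, 0], yaw=[0, 0, 0, 0], newtons=50)

```text
t: 6.32
tool_pos: [0.4999, 0.1211, 0.1189]
ee_rot: [0.698, 0.114, -0.698, 0.114]
ft_force: [1.8, -4.0, -2.1]
width: 0.0097
```

```bash
python3 - <<'E'
from h import *
st()
E
```

```text
t 6.3167 w 0.009703944467478177 loc mm [[ -0.54 238.46]] z 0.1189 ang -71.4 Floc 0.66 -4.31 -2.12 T [-0.895 -0.267  0.039] j [ 0.12  0.5   1.75 -0.    0.89  1.37]
```

apply_moves([
  [0, -0.13, 0],
  [0, -0.13, 0],
  [0, -0.13, 0],
  [0, -0.13, 0],
], grip=[0, 0, 0, 0], yaw=[0, 0, 0, 0])

```text
t: 6.65
tool_pos: [0.4996, 0.1224, 0.1189]
ee_rot: [0.698, 0.114, -0.698, 0.114]
ft_force: [2.9, -4.4, -1.5]
width: 0.0096
```

```bash
python3 - <<'E'
from h import *
st()
E
```

```text
t 6.65 w 0.009571932169878868 loc mm [[ -0.52 239.72]] z 0.1189 ang -71.4 Floc 1.54 -4.99 -1.49 T [-0.917 -0.273  0.049] j [ 0.12  0.5   1.75 -0.    0.89  1.37]
```

apply_moves([
  [0, 0, 0],
  [0, 0, 0],
  [0, 0, 0],
  [0, 0, 0],
  [0, 0, 0],
  [0, 0, 0],
  [0, 0, 0],
  [0, 0, 0],
  [0, 0, 0],
  [0, 0, 0],
], grip=[0, 0, 0, 0, 0, 0, 0, 0, 0, 0], yaw=[-0.08, -0.17, -0.26, -0.35, -0.44, -0.53, -0.62, -0.71, -0.75, -0.75])

```text
t: 7.48
tool_pos: [0.5001, 0.1223, 0.119]
ee_rot: [0.607, 0.363, -0.607, 0.363]
ft_force: [5.0, -5.3, -4.1]
width: 0.0099
```

```bash
python3 - <<'E'
from h import *
st()
E
```

```text
t 7.4833 w 0.009894379219698737 loc mm [[-9.0000e-02  2.3954e+02]] z 0.119 ang -28.25 Floc 3.35 -6.47 -4.14 T [-1.035 -0.771 -0.028] j [ 0.12  0.5   1.75 -0.    0.89  0.62]
```

apply_moves([
  [0, 0.03, -0.03],
  [0, 0.03, -0.03],
  [0, 0.03, -0.03],
  [0, 0.03, -0.03],
  [0, 0.03, -0.03],
  [0, 0.03, -0.03],
  [0, 0.03, -0.03],
  [0, 0.03, -0.03],
  [0, 0.03, -0.03],
  [0, 0.03, -0.03],
], grip=[0, 0, 0, 0, 0, 0, 0, 0, 0, 0], yaw=[-0.08, -0.17, -0.26, -0.35, -0.44, -0.53, -0.62, -0.7, -0.73, -0.73])

```text
t: 8.32
tool_pos: [0.5009, 0.1225, 0.119]
ee_rot: [0.438, 0.555, -0.437, 0.556]
ft_force: [8.7, -4.3, -7.6]
width: 0.0098
```

```bash
python3 - <<'E'
from h import *
st()
E
```

```text
t 8.3167 w 0.009845175307796016 loc mm [[  0.78 239.5 ]] z 0.119 ang 13.54 Floc 7.2 -6.59 -7.56 T [-0.882 -1.257  0.051] j [ 0.12  0.5   1.75 -0.    0.89 -0.11]
```

apply_moves([
  [0, 0.06, 0],
  [0, 0.06, 0],
  [0, 0.06, 0],
  [0, 0.06, 0],
], grip=[0, 0, 0, 0], yaw=[-0.03, -0.05, -0.05, -0.05])

```text
t: 8.65
tool_pos: [0.501, 0.1226, 0.1189]
ee_rot: [0.424, 0.565, -0.424, 0.566]
ft_force: [5.0, -4.9, -4.6]
width: 0.01
```

```bash
python3 - <<'E'
from h import *
st()
cap('side','side5'); foot('side5'); foot('side4')
p=np.load('pics/side5.npz')['p']; x0,y0,x1,y1=255,170,325,220
cv2.imwrite('pics/s5z.png',cv2.resize(p[y0:y1,x0:x1][:,:,::-1],None,fx=11,fy=11,interpolation=cv2.INTER_CUBIC))
E
```

```text
t 8.65 w 0.009986243727276061 loc mm [[  0.9  239.54]] z 0.1189 ang 16.25 Floc 3.46 -6.12 -4.58 T [-1.031 -0.86  -0.297] j [ 0.12  0.5   1.75 -0.    0.89 -0.16]
side5 [259.55 180.4 ] 20 [  1.2 364.4]
side5 [278.11 195.44] 45 [ -7.1 240.5]
side4 [260.17 181.08] 24 [1.00e-01 3.59e+02]
side4 [278.8  195.85] 46 [ -6.7 237. ]
```

View pics/s5z.png

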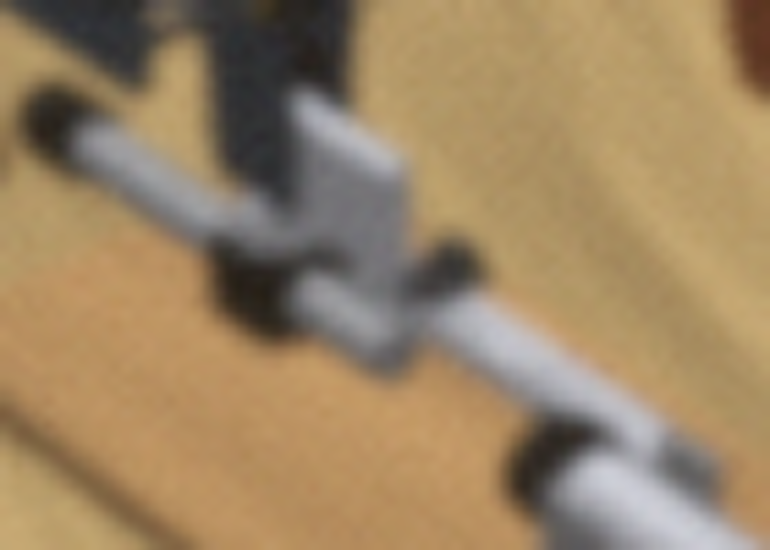

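```bash
cat >> h.py <<'E'
def rodprof(fn):
    p=np.load('pics/%s.npz'%fn)['p']; g=p.sum(2)/3.
    return g
def footw(fn,yc):
    # darkness centroid along axis at z=.06 within window
    g=cv2.GaussianBlur(rodprof(fn).astype(np.float32),(0,0),.6); 
    for _ in range(6):
        ys=np.arange(yc-.03,yc+.03,.0005); f=prof('side',g,np.arange(-.009,.0095,.001),ys,.06).mean(0)
        w=np.clip(80-f,0,None); yc=(w*ys).sum()/w.sum()
    # edges at level 80
    k=np.nonzero(f<80)[0]; 
    return yc*1000, w.sum()
E
python3 - <<'E'
from h import *
for f,y in [('side0',.27),('side1',.27),('side2',.27),('side3',.27),('side4',.36),('side5',.362)]: print(f,footw(f,y))
E
```

```text
side0 (np.float64(271.97743947235733), np.float32(1124.3071))
side1 (np.float64(271.9559262454997), np.float32(1141.9677))
side2 (np.float64(271.99533910358195), np.float32(1150.1716))
side3 (np.float64(271.9335682768914), np.float32(1185.3192))
side4 (np.float64(361.8152659081242), np.float32(1099.7986))
side5 (np.float64(364.57580821703885), np.float32(1094.4863))
```

apply_moves([
  [0, 0.02, 0.06],
  [0, 0.02, 0.11],
  [0, 0.02, 0.11],
  [0, 0.02, 0.11],
  [0, 0.02, 0.11],
], grip=[0, 0, 0, 0, 0], yaw=[-0.01, -0.02, -0.02, -0.02, -0.02])

```text
t: 9.12
tool_pos: [0.5014, 0.1216, 0.119]
ee_rot: [0.419, 0.569, -0.419, 0.57]
ft_force: [3.4, -5.6, -2.4]
width: 0.01
```

```bash
python3 - <<'E'
from h import *
st()
cap('side','side6'); print(footw('side6',.362)); cap('side','side7'); print(footw('side7',.362)); st()
E
```

```text
t 9.1167 w 0.009963773083851145 loc mm [[  0.96 238.49]] z 0.119 ang 17.33 Floc 1.69 -6.3 -2.43 T [-1.054 -0.694 -1.236] j [ 0.12  0.5   1.75 -0.    0.89 -0.18]
(np.float64(363.40270881546746), np.float32(1150.329))
(np.float64(363.38049020639596), np.float32(1148.2996))
t 9.2167 w 0.01002206095619077 loc mm [[  0.96 238.5 ]] z 0.119 ang 17.33 Floc 2.51 -5.68 -3.29 T [-1.028 -0.629 -1.245] j [ 0.12  0.5   1.75 -0.    0.89 -0.18]
```

apply_moves([
  [0, 0, 0.02],
  [0, 0, 0.02],
  [0, 0, 0.02],
  [0, 0, 0.02],
], grip=[0, 0, 0, 0], yaw=[0.01, 0.01, 0.01, 0.01])

```text
t: 9.55
tool_pos: [0.5014, 0.1214, 0.1189]
ee_rot: [0.422, 0.567, -0.422, 0.568]
ft_force: [3.6, -5.5, -3.8]
width: 0.0096
```

```bash
python3 - <<'E'
from h import *
st()
cap('side','side8'); print(footw('side8',.362)); cap('top','top8')
p=np.load('pics/side8.npz')['p']; x0,y0,x1,y1=260,175,315,212
cv2.imwrite('pics/s8z.png',cv2.resize(p[y0:y1,x0:x1][:,:,::-1],None,fx=14,fy=14,interpolation=cv2.INTER_CUBIC))
cv2.imwrite('pics/s8.png',p[:,:,::-1])
E
```

```text
t 9.55 w 0.009580454644654965 loc mm [[  0.95 238.34]] z 0.1189 ang 16.77 Floc 1.94 -6.3 -3.76 T [-0.963 -0.65  -1.01 ] j [ 0.12  0.5   1.75 -0.    0.89 -0.17]
(np.float64(363.32318838964574), np.float32(1165.65))
```

View pics/s8z.png

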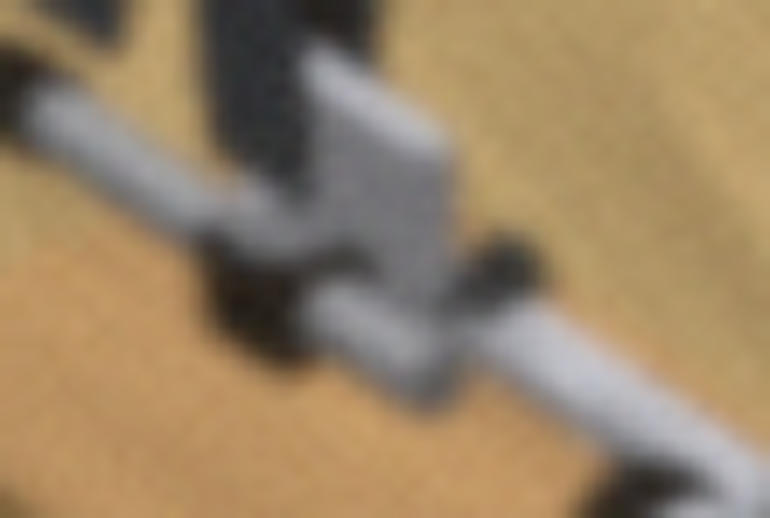

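View pics/top8.png

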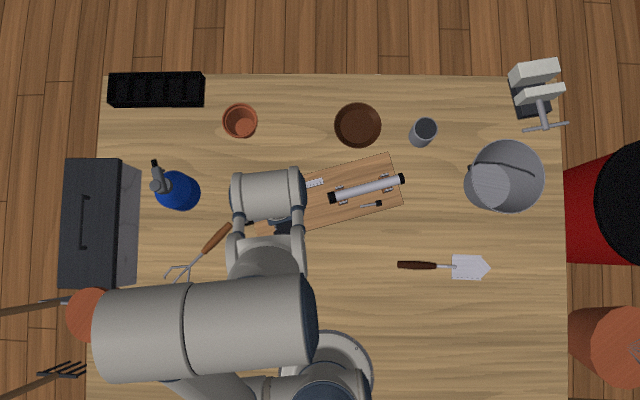

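View pics/s8.png

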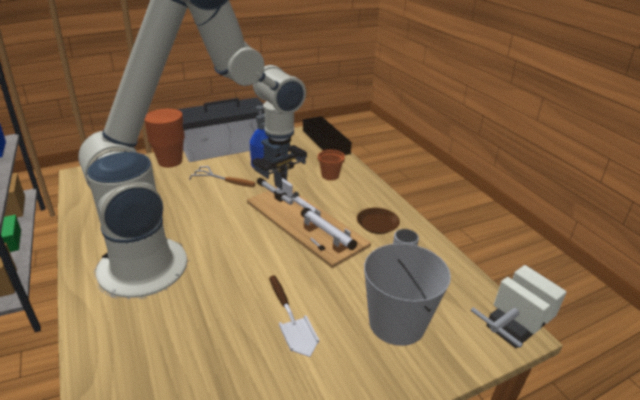

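```bash
python3 - <<'E'
from h import *
a=np.load('pics/side0.npz')['p'].astype(int); b=np.load('pics/side8.npz')['p'].astype(int)
print('cultivator diff',abs(a[165:190,188:255]-b[165:190,188:255]).mean(),'ref noise',abs(a[300:350,280:320]-b[300:350,280:320]).mean())
st(); job.sign_off()
E
```

```text
cultivator diff 2.158805970149254 ref noise 1.9171666666666667
t 9.65 w 0.009750759826263812 loc mm [[  0.96 238.34]] z 0.119 ang 16.77 Floc 2.39 -5.44 -2.33 T [-1.024 -0.615 -1.042] j [ 0.12  0.5   1.75 -0.    0.89 -0.17]
the job is handed in; nothing more can be done
```

I drew the leg out to the clip's mark and turned the cam lever closed against its end stop. I handed the job in at 9.65 s, still gripping the fin near its pivot with 50 N.

**Leg position:** The first top picture put the finger 91.0 mm (about ±0.7 mm) short of the arrow. At the end, the arm's position measured from the leg's inner stop gives 91.0 mm. The rubber foot's shift in the side pictures gives 91.4 mm.

**Lever:** About 1 N·m of stop torque acts on the wrist, and the fin lies over the tube in the side view. The leg ran about 1 mm past the mark while the lever was turning, so I eased it back after the lever was closed.

**Checks that failed or disagreed:**
- I could not see the finger next to the arrow at the end. The arm hides them from the top camera, and the side view is too coarse.
- The tool stands about 0.7° past the lever's nominal closed angle. This could be slight twist in the pads or an error in my frame.
- The top camera and the arm disagreed by about 3 mm on the starting position, so I used the leg's inner stop as the reference instead.

**Other things on the bench:** The cultivator, nearest the foot, shows no change between the first and last side pictures. I saw nothing else moved, and I never touched the clip.

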